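# Press the lid home on a pantry jar

### The job

Stand the glass jar with the unseated lid upright on the bed of the lid press, back against its two stop pins and with the lid's grip bar in line with the press arm (parallel to the black line on the bed) so that the slotted foot can straddle it. Then pull the lever down to where you feel the lid stop fully home, gently enough not to strain the glass, and let the lever go back fully up; leave the jar standing in the press. Push the lid in only with the press, and leave the canister, tongs and spoon where they are.

Things in the scene. Friction and masses are not known exactly. Their poses are not given: they have to be found in the camera images.
- jar: Round glass jar 60 mm diameter, 78 mm high, 280 g, upright on the mesh riser beside the canister. Origin: centre of its underside, z up; x runs along the grip bar on its lid (either way round is the same). The lid, which turns with the jar, is a flat steel disc 56 mm wide carrying the upright bar, 44 x 10 x 16 high. Take the jar by the glass, about 65 above its underside.
- lid (a joint): How far the lid has been pushed into the jar, m: 0 proud (start), 0.007 fully home. It resists with about 9 N.
- lid_top (a point): Centre of the upper face of the lid's disc, under the grip bar: 91 mm above the jar's origin while proud, 84 when home. The bar rises 16 above it.
- press: Lid press fixed to the worktop (sizes in mm). Origin: worktop under the bed's centre; +x points from the bed to the hinge tower, along the press arm. Base plate 12 thick, x -70 to 140, y +-55. Two stop pins, 8 diameter, 20 high, at x 24.5, y +-24.5: a jar pushed in +x against both is centred. A black line on the bed runs along x. Tower at x 82 to 118, y +-27, 155 high.
- bed (a point): Centre of the jar's place on the bed's upper face, 12 mm above the worktop.
- lever_hinge (a point): Hinge axis of the lever (along the press's y), at x 100, z 136 mm of the press.
- lever (a joint): Lever angle, rad: 0 up at rest (leaning 15 degrees back from the bed), growing as it is pulled over and down to the press's -x side; 1.833 is level. Spring: 1.5 N at the handle at the top, 6 N at the bottom; pressing the lid adds 5 N. It stops where the lid is home, anywhere from 1.75 to 1.92 (the foot's screw setting differs each time); beyond that only the force rises.
- handle (a point): Middle of the lever's round cross handle, 205 mm from the hinge axis. The handle is a black bar 18 diameter, 110 long, parallel to the hinge axis (55 to either side of the 16 wide, 14 thick arm); free to take by either half. A pull above about 35 N here, against the stop, would strain the jar.
- foot: Collar on the lever 100 from the hinge, carrying the slotted foot: two aluminium prongs 36 long, 12 wide, 24 mm high, 22 apart, the slot running along the arm. Origin: on the arm's axis. With the lever level the prongs' lower faces are 35 to 45 below the arm's axis (set by a screw).
- riser: Low white wire-mesh shelf 160 x 270 mm, top 30 mm above the worktop, on which jar and canister stand. Fixed. Origin on the worktop under its centre.
- canister: Bystander: clear plastic canister, 78 diameter, 108 mm high, wide white screw lid, no bar. Origin: centre of its underside.
- tongs: Bystander: steel tongs 220 mm long lying on the worktop beyond the press. Origin at their middle, on the worktop.
- spoon: Bystander: green silicone spoon 240 mm long, lying on the worktop on the robot's side of the riser.
- organiser: Bystander, fixed: clear plastic organiser 130 x 340 mm, up to 120 high, with four lidded jars leaning in its slots, beyond the riser. Origin on the worktop under its centre.

How it is judged:
By the outcome, as a careful person would: the job done as asked, in the order asked, and still so for the second after the job is handed in, with the robot touching nothing.
It also fails if it takes over 72 s, if anything falls off the work surface, if the arm or the gripper's body presses on something with over 40 N, if the wrist force passes 120 N, or if a joint passes its speed limit or range.

### The arm

A 6-joint arm with a two-finger parallel gripper is mounted at the origin on the work surface. World frame = base frame: x ahead of the robot, y to its left, z up, the work surface at z = 0. Lengths are in m, angles in rad, forces in N, time in s.
With the tool pointing down it reaches from about 0.425 to 0.95 m from the base axis. Payload 3.5 kg.
Tool frame: the origin (TCP) lies between the finger pads; the fingertips stand 22 mm ahead of it and the grasp point (between the pads) lies 3 mm ahead of it; z points along the fingers, y is the line along which they close (so a half turn about z gives the same grasp; the last joint's range is limited). The gripper opens to 85 mm and grips with 20 to 120 N. Pads are 22 mm wide; open, the fingers measure 114 mm over their backs; the gripper's body (76 mm by 85 mm) begins 54 mm behind the grasp point. The pads swing forward as they close: fully open they stand 13 mm farther back than shut.
Start: joints at [0.971, 0.286, 1.577, -0, 1.279, -0.15], TCP at [0.293, 0.608, 0.253] pointing down, gripper open.
Joint ranges: [-2.77, 2.77], [-0.9, 2.22], [0.21, 2.48], [-1.53, 4.67], [0.24, 2.81], [-2.84, 2.84]. Speed limits (rad/s): [2.79, 2.79, 3.14, 3.14, 3.14, 3.14].

### API

Orientations are given as a unit quaternion [x, y, z, w].
In Python, from workcell import env, imaging gives the robot as it stands. The module is installed in compiled form; this text tells all that it offers.
- The arm moves only by the tool apply_moves, never from a script. Its argument "deltas" is a list of rows, each a list of 7 numbers: the shift along the tool's x, y, z normalised to -1 to 1, where 1 is 0.4 m, then the turn, a rotation vector about the tool's x, y, z normalised to -1 to 1, where 1 is 90 degrees, then the closure, from 0 (fully open) to 1 (shut). In form: [[dx, dy, dz, rx, ry, rz, hand], ...]. A call has 1 to 12 rows; each row is the pose to reach, as a shift and turn from the pose commanded when the call began, along the tool's axes at that moment; what a row does not reach only later rows make up. A row lasts 1/10 s, in which the tool goes at most 50 mm and 8.59 degrees, less where a joint would pass 70% of its speed; a pose out of reach is approached as far as the arm can. A call with a number of a shift or a turn outside -1 to 1 is refused whole. A call with a gripper value outside its range is refused whole. The fingers move at their own pace and stop on an object; the grip force is fixed at half the most. Time passes only in rows, so rows that repeat a pose let the fingers close. It gives the time, the measured TCP pose, the force, the opening and the grip force at its end, in the units of the state.
- env.sense(): the state, without advancing time (a new reading comes with each control period).
- imaging.snapshot(name): name is "scene" or "top" or "wrist"; returns a dict with "pixels" (384x512x3 uint8, red, green, blue), "fx", "fy", "cx", "cy" (pixels), "distortion" ([k1, k2, p1, p2, k3] as OpenCV has them; the pictures are not rectified), "rvec" (rotation vector, rad) and "tvec" (3), from world to camera coordinates, as OpenCV has them. Camera axes: x right, y down, z forward; pixel columns grow to the right and rows downward; lengths in m; the calibration is good to about 2 mm. A picture is of the moment at which its call begins. There is no depth.
- env.close_job(): hands the job in; it is judged then, once.
The state is a dict: "t": time; "joint_positions": joint angles; "joint_velocities": joint speeds; "tau": joint torques, N m; "tool_pos": TCP position; "tool_rot": TCP orientation; "wrist_force": force on the tool from outside, world axes, zero at the start; "torque": the same for the moment, N m; "grip_width": opening from 0.0 (shut) to 1.0 (fully open); "finger_force": force on a finger pad.
Only numpy, scipy, OpenCV 4.12 (cv2) and the standard library are available. Lean on these libraries where they do the work, as an engineer would, in place of code of your own. Each camera call takes 0.05 s, during which the arm holds its last target. There are 200 camera calls.

## Working session

There is one attempt and no reset: what is moved stays moved. The work goes in short steps, Python scripts to look and compute and a tool call to move; the robot and the scene stay as the last step left them, time stands still between calls to the robot, and variables do not carry over. Pictures are saved under pics/ and viewed, at most 10 in all, crops included, and the job is handed in when it is done.

Besides the shell and the picture viewer there is one more tool, called after "Call:" by a JSON object that holds its "op" and its "data", one argument or row to a line. apply_moves: Moves the arm, as the interface text tells. Scaled input: -1 to 1 covers 0.4 m each way for a shift and 90 degrees each way for a turn. Its arguments: {"type":"object","properties":{"deltas":{"type":"array"}},"required":["deltas"]}

```bash
mkdir -p pics
cat > h.py <<'E'
import numpy as np,cv2
from scipy.spatial.transform import Rotation as R
from workcell import env,imaging
def snap(n,f=None):
    s=imaging.snapshot(n)
    if f: cv2.imwrite('pics/'+f,s['pixels'][:,:,::-1])
    return s
def K(s): return np.array([[s['fx'],0,s['cx']],[0,s['fy'],s['cy']],[0,0,1.]]),np.array(s['distortion'],float)
def ray(s,uv):
    k,d=K(s);n=cv2.undistortPoints(np.array(uv,float).reshape(-1,1,2),k,d).reshape(-1,2)
    Rm=cv2.Rodrigues(np.array(s['rvec'],float))[0];t=np.array(s['tvec'],float).ravel()
    return -Rm.T@t,np.c_[n,np.ones(len(n))]@Rm
def onz(s,uv,z):
    c,v=ray(s,uv);return c+v*((z-c[2])/v[:,2])[:,None]
def proj(s,P):
    k,d=K(s);return cv2.projectPoints(np.array(P,float).reshape(-1,1,3),np.array(s['rvec'],float),np.array(s['tvec'],float),k,d)[0].reshape(-1,2)
def delta(p,q=None,rot=None):
    """move units from current measured pose to world p / Rotation rot"""
    s=env.sense();R0=R.from_quat(s['tool_rot']);
    a=R0.inv().apply(np.array(p)-s['tool_pos'])/.4
    b=(R0.inv()*rot).as_rotvec()/(np.pi/2) if rot is not None else np.zeros(3)
    return np.round(np.r_[a,b],4)
E
python3 - <<'E'
from h import *
s=[snap(n) for n in('scene','top','wrist')]
cv2.imwrite('pics/a.png',cv2.resize(s[0]['pixels'][:,:,::-1],(800,600)));cv2.imwrite('pics/b.png',cv2.resize(s[1]['pixels'][:,:,::-1],(800,600)))
cv2.imwrite('pics/c.png',s[2]['pixels'][:,:,::-1])
for x in s: print(ray(x,[[256,192]]))
print(env.sense())
E
```

```text
(array([0.88409948, 0.65215481, 1.07316762]), array([[-0.30758346, -0.57378892, -0.75914052]]))
(array([0.5044361 , 0.00221384, 1.01393049]), array([[ 0.05546309,  0.02309557, -0.99824118]]))
(array([0.21770133, 0.64451695, 0.37263618]), array([[ 0.29744402, -0.14480006, -0.94370275]]))
{'t': 0.15, 'joint_positions': array([ 9.71003905e-01,  2.87009296e-01,  1.57785129e+00,  2.33930834e-05,
        1.27859264e+00, -1.49999256e-01]), 'joint_velocities': array([-0.00091321, -0.00284264, -0.00428972, -0.00069117, -0.00029726,
       -0.00187791]), 'tau': array([ 1.05627860e-03, -4.06603432e+01, -2.93139625e+01, -1.07808430e-04,
        3.94794013e-03,  2.50025536e-06]), 'tool_pos': array([0.29317472, 0.60748365, 0.25222774]), 'tool_rot': array([ 2.23008749e-01,  9.74815999e-01, -8.61574176e-04, -3.51068220e-04]), 'wrist_force': array([-0.21298277, -0.11352338,  0.13871709]), 'torque': array([-0.01588599, -0.01312295, -0.01686643]), 'finger_force': 0.0, 'grip_width': 0.9980336821400351}
```

View pics/a.png

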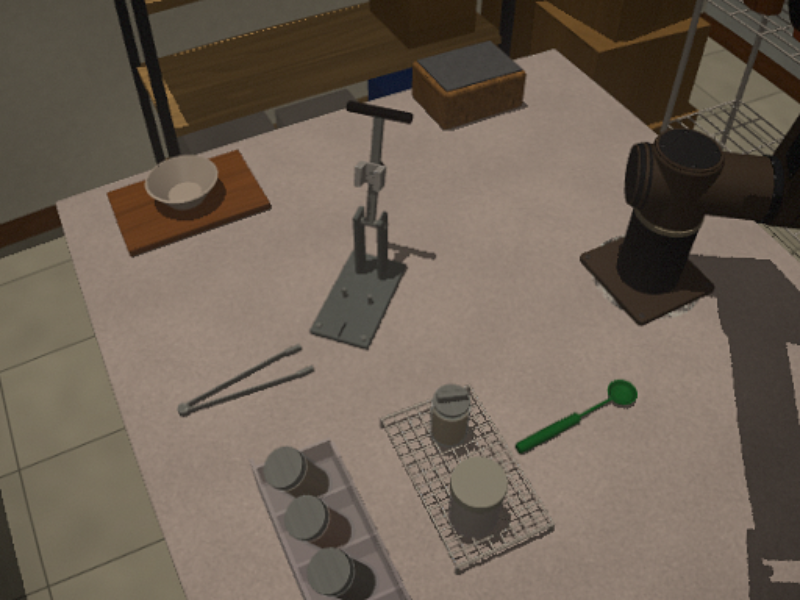

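View pics/b.png

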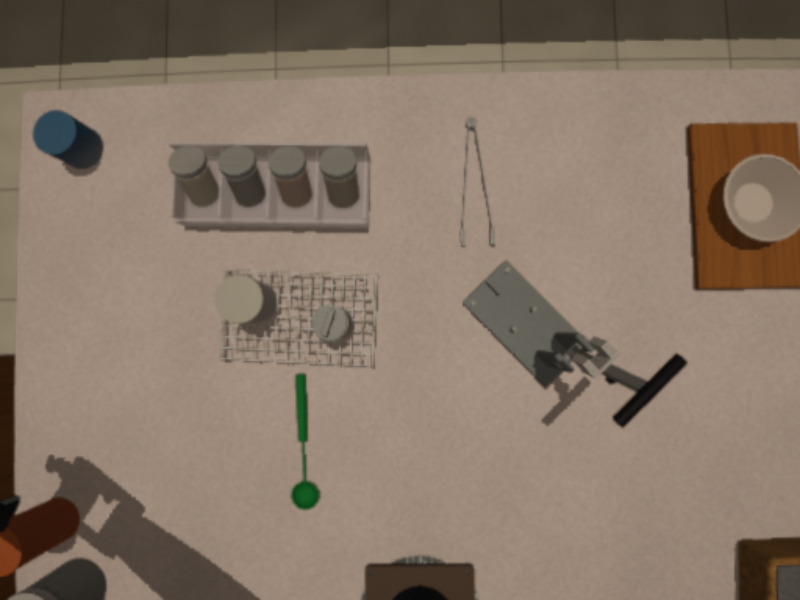

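Both views show the jar at top-view (331,323) with its bar at about (325,335)-(335,311). The press pins are near (533,309) and (513,329), the plate corners at (507,262), (463,302) and (545,388), and the handle runs (620,420)-(680,360). I'll zoom in on these to refine the numbers.

Run:
```python
from h import *
s=snap('top');p=s['pixels'][:,:,::-1]
# jar crop: x190-240,y185-230 ; press crop x290-390,y160-250
a=cv2.resize(p[185:230,190:240],None,fx=8,fy=8,interpolation=cv2.INTER_CUBIC)
b=cv2.resize(p[160:260,288:368],None,fx=5,fy=5,interpolation=cv2.INTER_CUBIC)
o=np.zeros((500,800,3),np.uint8);o[:360,:400]=a;o[:500,400:]=b
cv2.imwrite('pics/d.png',np.clip(o*1.5,0,255).astype(np.uint8))
```

```text
(no output)
```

View pics/d.png

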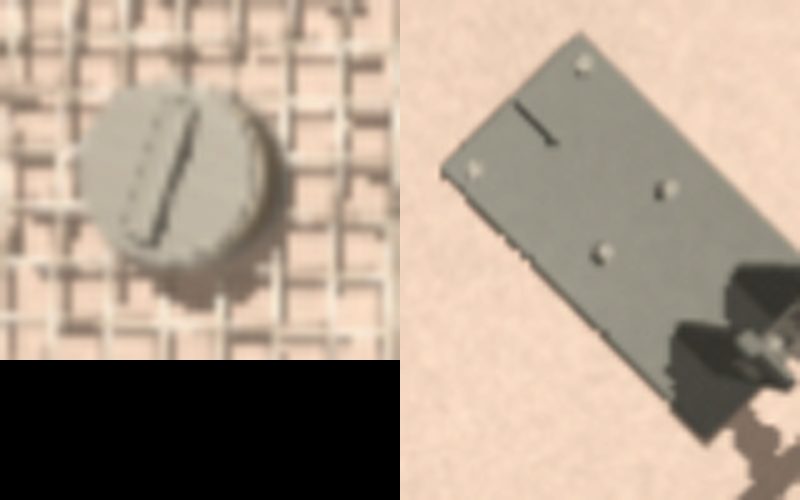

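The lid disc is centred near crop (170,172), with the bar running (140,240)-(177,105). On the press crop, the plate corners are (580,33), (443,170) and (707,442), the pins (670,188) and (604,250), and the line (517,101)-(556,145).

Run:
```python
from h import *
s=snap('top')
J=lambda x,y:[190+(x+.5)/8-.5,185+(y+.5)/8-.5]
P=lambda x,y:[288+(x-400+.5)/5-.5,160+(y+.5)/5-.5]
print('jar',onz(s,[J(170,172)],.121))
b=onz(s,[J(195,105),J(152,247)],.121);b2=onz(s,[J(160,108),J(122,238)],.137)
for q in(b,b2):
    d=q[0]-q[1];print('bar',q.mean(0),np.linalg.norm(d),np.degrees(np.arctan2(d[1],d[0])))
c=onz(s,[P(580,33),P(443,170),P(707,442)],.012);print('corners',c)
pins=onz(s,[P(670,187),P(604,249)],.032);print('pins',pins,np.linalg.norm(pins[0]-pins[1]))
l=onz(s,[P(517,101),P(556,145)],.012)
def ang(d):return np.degrees(np.arctan2(d[1],d[0]))
d1=c[2]-c[1];d2=c[1]-c[0];d3=pins[1]-pins[0];d4=l[1]-l[0]
print('press ang',ang(d1),np.linalg.norm(d1),ang(d2),np.linalg.norm(d2),ang(d3),ang(d4))
y=np.radians(ang(d1));
for k,pt in((c[1],(-.07,-.055)),(c[0],(-.07,.055)),(c[2],(.14,-.055)),(c[1],(-.07,.055)),(pins.mean(0),(.0245,0))):
    u=np.array([np.cos(y),np.sin(y)]);v=np.array([-u[1],u[0]]);print('origin',k[:2]-u*pt[0]-v*pt[1])
# handle by dark mask
im=s['pixels'].astype(int);m=(im.max(2)<45);m[:200]=0;m[:,:380]=0;m[290:]=0;m[:,450:]=0
yy,xx=np.nonzero(m);print(len(xx),xx.mean(),yy.mean())
r=cv2.minAreaRect(np.c_[xx,yy].astype(np.float32));h=cv2.boxPoints(r);print(r,onz(s,h,.335),onz(s,[[xx.mean(),yy.mean()]],.335))
w=imaging.snapshot('wrist');print('jar in wrist',proj(w,[[*onz(s,[J(170,172)],.121)[0]]]))
```

```text
jar [[0.52120637 0.13520277 0.121     ]]
bar [0.51997095 0.13412484 0.121     ] 0.04579360128722437 -17.561816071976022
bar [0.5207589  0.14168003 0.137     ] 0.04107555076833347 -16.983430902316865
corners [[ 0.62826011 -0.16282145  0.012     ]
 [ 0.55371826 -0.08542885  0.012     ]
 [ 0.40226553 -0.22645082  0.012     ]]
pins [[ 0.54139852 -0.2057438   0.032     ]
 [ 0.50860914 -0.16932762  0.032     ]] 0.049002872392960896
press ang -137.0425192284212 0.20694231914883784 133.9250851391551 0.10745279473194115 132.00009111307753 -139.857723212871
origin [ 0.53996813 -0.17338301]
origin [ 0.53954989 -0.17027105]
origin [ 0.54220593 -0.17129933]
origin [ 0.46500804 -0.09287845]
origin [ 0.54293439 -0.17084005]
517 414.50290135396517 249.02901353965183
((408.7494201660156, 242.26724243164062), (28.803577423095703, 58.14326477050781), 46.97493362426758) [[ 0.42768735 -0.20565807  0.335     ]
 [ 0.49963102 -0.28730668  0.335     ]
 [ 0.45984443 -0.32276342  0.335     ]
 [ 0.38823863 -0.24102946  0.335     ]] [[ 0.43108349 -0.27429532  0.335     ]]
jar in wrist [[ 55.56455185 427.10788748]]
```

View pics/c.png

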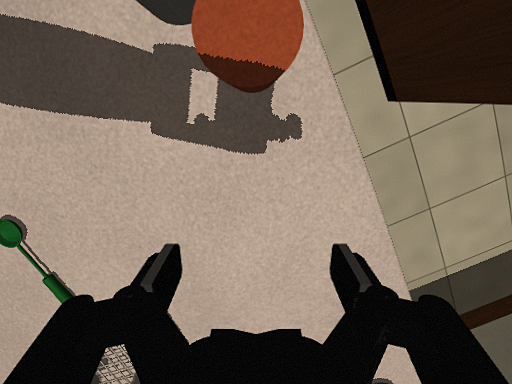

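Press: origin about (0.5415, -0.171), x axis at -137.3°. The handle sighting agrees with this. Jar: (0.521, 0.135), bar at -17.2°. The start wrist view only shows the fingers and the riser edge, so I'll move above the jar.

```bash
cat >> h.py <<'E'
def down(yy):
    a=np.radians(yy+90);c,s=np.cos(a),np.sin(a)
    return R.from_matrix([[c,s,0],[s,-c,0],[0,0,-1]])
E
python3 -c "
from h import *
print(delta([.521,.135,.2],rot=down(72.7)))"
```

```text
[-1.0264e+00 -8.1670e-01  1.3270e-01 -5.0000e-04 -1.0000e-04 -9.4100e-02]
```

Call:
{"op": "apply_moves", "data": {
  "deltas": [
    [-1, -0.817, 0.1, 0, 0, -0.094, 0],
    [-1, -0.817, 0.1, 0, 0, -0.094, 0],
    [-1, -0.817, 0.1, 0, 0, -0.094, 0],
    [-1, -0.817, 0.1, 0, 0, -0.094, 0],
    [-1, -0.817, 0.1, 0, 0, -0.094, 0],
    [-1, -0.817, 0.1, 0, 0, -0.094, 0],
    [-1, -0.817, 0.1, 0, 0, -0.094, 0],
    [-1, -0.817, 0.1, 0, 0, -0.094, 0],
    [-1, -0.817, 0.1, 0, 0, -0.094, 0],
    [-1, -0.817, 0.1, 0, 0, -0.094, 0],
    [-1, -0.817, 0.1, 0, 0, -0.094, 0],
    [-1, -0.817, 0.1, 0, 0, -0.094, 0]
  ]
}}

```text
t: 1.5
tool_pos: [0.5125, 0.1372, 0.2132]
tool_rot: [0.153, 0.988, -0.0, -0.0]
wrist_force: [0.9, -0.1, -0.8]
grip_width: 0.999
finger_force: 0.0
```

Run:
```python
from h import *
s=snap('wrist','e.png')
print(delta([.521,.135,.18],rot=down(72.7)),env.sense()['tool_pos'])
print(proj(s,[[.521,.135,.121],[.521,.135,.137],[.521,.135,.03]]))
```

```text
[-0.0246 -0.0019  0.083   0.0001 -0.0003 -0.0019] [0.51184373 0.13867353 0.21321676]
[[256.02067977 211.71160752]
 [256.03541913 219.57055182]
 [255.96312678 181.22072793]]
```

View pics/e.png

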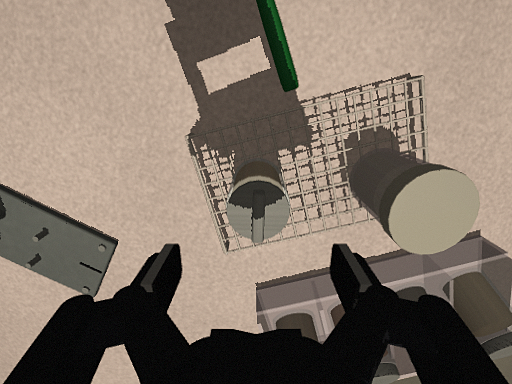

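The wrist view shows the lid disc spanning x 228-291 and y 178-243, centred near (259.5,211), which is 3 px right of the prediction. The bar runs from (264,192) to (258,243). I'll measure its angle.

Run:
```python
from h import *
s=snap('wrist')
g=cv2.cvtColor(s['pixels'],cv2.COLOR_RGB2GRAY).astype(int)
for v in range(188,246,4): print(v,g[v,240:282:1].tolist())
print(onz(s,[[259.5,211]],.121))
```

```text
188 [50, 53, 51, 51, 51, 50, 54, 52, 49, 48, 49, 49, 49, 51, 49, 52, 52, 51, 51, 51, 49, 47, 51, 52, 48, 50, 51, 52, 49, 51, 52, 50, 51, 46, 39, 29, 42, 86, 145, 140, 129, 165]
192 [48, 48, 49, 52, 50, 48, 50, 49, 52, 45, 53, 47, 40, 40, 40, 44, 39, 40, 44, 43, 42, 42, 39, 50, 51, 48, 51, 48, 51, 51, 51, 49, 50, 46, 51, 49, 50, 46, 48, 36, 65, 120]
196 [53, 52, 51, 50, 52, 49, 51, 52, 51, 50, 52, 38, 41, 44, 48, 50, 50, 48, 51, 48, 50, 50, 45, 42, 53, 49, 51, 52, 48, 51, 51, 52, 52, 50, 47, 54, 51, 53, 53, 48, 43, 43]
200 [49, 50, 48, 51, 49, 51, 50, 49, 51, 52, 51, 42, 45, 51, 50, 50, 52, 55, 52, 55, 52, 54, 50, 42, 51, 50, 52, 50, 54, 51, 49, 47, 50, 48, 45, 40, 35, 95, 93, 94, 84, 141]
204 [44, 48, 49, 51, 50, 50, 51, 50, 47, 52, 52, 42, 45, 49, 50, 50, 52, 56, 53, 53, 50, 50, 50, 42, 50, 49, 46, 45, 44, 40, 35, 91, 79, 138, 134, 131, 131, 131, 130, 127, 131, 131]
208 [135, 136, 140, 83, 87, 85, 144, 138, 140, 146, 94, 33, 46, 46, 49, 50, 53, 54, 54, 48, 52, 51, 38, 116, 143, 136, 132, 132, 133, 134, 132, 133, 132, 131, 129, 132, 130, 130, 133, 133, 131, 133]
212 [137, 135, 134, 1
[... 1207 characters left out ...]
 131, 130, 154, 146, 175]
236 [150, 125, 127, 128, 131, 132, 128, 129, 131, 142, 49, 103, 123, 126, 125, 128, 131, 132, 130, 132, 116, 98, 102, 136, 133, 132, 130, 130, 131, 131, 127, 124, 138, 162, 172, 187, 186, 189, 164, 163, 158, 162]
240 [181, 180, 182, 184, 186, 183, 191, 182, 165, 170, 65, 98, 123, 122, 126, 126, 128, 130, 128, 134, 112, 78, 155, 158, 151, 159, 160, 176, 195, 186, 189, 185, 178, 186, 171, 153, 151, 133, 149, 68, 167, 171]
244 [171, 171, 184, 186, 188, 187, 180, 179, 179, 176, 180, 168, 157, 122, 172, 170, 140, 123, 100, 108, 97, 116, 132, 138, 143, 157, 171, 170, 160, 189, 188, 179, 174, 166, 186, 187, 182, 174, 182, 182, 185, 187]
[[0.52065619 0.13961442 0.121     ]]
```

Run:
```python
from h import *
s=snap('wrist')
b=onz(s,[[257.1,196],[255.9,240]],.137);e=onz(s,[[257.2,190.5],[255.9,242.5]],.137)
d=b[1]-b[0];print(b,np.degrees(np.arctan2(d[1],d[0])),e.mean(0),np.linalg.norm(e[0]-e[1]))
print(delta([.5205,.1355,.1],rot=down(72.7)))
```

```text
[[0.50072701 0.14442082 0.137     ]
 [0.53807383 0.13173097 0.137     ]] -18.76693847715348 [0.51835778 0.13844001 0.137     ] 0.046440066851627715
[-2.560e-02 -4.600e-03  2.834e-01  2.000e-04 -2.000e-04  1.000e-04]
```

Call:
{"op": "apply_moves", "data": {
  "deltas": [
    [-0.023, -0.002, 0.09, 0, 0, 0, 0],
    [-0.023, -0.002, 0.17, 0, 0, 0, 0],
    [-0.023, -0.002, 0.24, 0, 0, 0, 0],
    [-0.023, -0.002, 0.285, 0, 0, 0, 0],
    [-0.023, -0.002, 0.288, 0, 0, 0, 0],
    [-0.023, -0.002, 0.288, 0, 0, 0, 0.3],
    [-0.023, -0.002, 0.288, 0, 0, 0, 0.5],
    [-0.023, -0.002, 0.288, 0, 0, 0, 0.5],
    [-0.023, -0.002, 0.288, 0, 0, 0, 0.5],
    [-0.023, -0.002, 0.288, 0, 0, 0, 0.5]
  ]
}}

```text
t: 2.65
tool_pos: [0.5214, 0.1365, 0.1002]
tool_rot: [0.15, 0.989, 0.001, 0.002]
wrist_force: [-0.9, 0.4, 5.8]
grip_width: 0.688
finger_force: 65.7
```

```bash
python3 -c "
from h import *
print(delta([.535,0,.2],rot=down(12.8)),env.sense()['wrist_force'])"
```

```text
[-0.1347 -0.3153 -0.2498  0.0021  0.0011  0.6654] [-0.87429268  0.36312848  5.78159938]
```

Call:
{"op": "apply_moves", "data": {
  "deltas": [
    [0, 0, -0.08, 0, 0, 0, 0.5],
    [0, 0, -0.16, 0, 0, 0, 0.5],
    [-0.02, -0.04, -0.22, 0, 0, 0.08, 0.5],
    [-0.04, -0.1, -0.25, 0, 0, 0.16, 0.5],
    [-0.07, -0.16, -0.25, 0, 0, 0.24, 0.5],
    [-0.09, -0.22, -0.25, 0, 0, 0.32, 0.5],
    [-0.11, -0.27, -0.25, 0, 0, 0.4, 0.5],
    [-0.135, -0.315, -0.25, 0, 0, 0.48, 0.5],
    [-0.135, -0.315, -0.25, 0, 0, 0.56, 0.5],
    [-0.135, -0.315, -0.25, 0, 0, 0.64, 0.5],
    [-0.135, -0.315, -0.25, 0, 0, 0.665, 0.5],
    [-0.135, -0.315, -0.25, 0, 0, 0.665, 0.5]
  ]
}}

```text
t: 3.85
tool_pos: [0.5331, -0.0002, 0.1966]
tool_rot: [0.624, 0.782, -0.001, -0.001]
wrist_force: [-0.2, 0.5, -4.7]
grip_width: 0.684
finger_force: 66.5
```

```bash
python3 -c "
from h import *
u=np.array([np.cos(np.radians(-137.3)),np.sin(np.radians(-137.3))])
p=np.array([.5415,-.171])-.012*u
print(p,delta([*p,.2],rot=down(-47)),env.sense()['wrist_force'],env.sense()['grip_width'])"
```

```text
[ 0.55031898 -0.16286208] [-4.061e-01 -4.830e-02 -8.700e-03 -1.900e-03  2.000e-04  6.647e-01] [-0.24045641  0.52880328 -4.65313594] 0.6839492304087521
```

Call:
{"op": "apply_moves", "data": {
  "deltas": [
    [-0.06, -0.007, -0.009, 0, 0, 0.08, 0.5],
    [-0.12, -0.014, -0.009, 0, 0, 0.16, 0.5],
    [-0.18, -0.021, -0.009, 0, 0, 0.24, 0.5],
    [-0.24, -0.028, -0.009, 0, 0, 0.32, 0.5],
    [-0.3, -0.035, -0.009, 0, 0, 0.4, 0.5],
    [-0.36, -0.042, -0.009, 0, 0, 0.48, 0.5],
    [-0.406, -0.048, -0.009, 0, 0, 0.56, 0.5],
    [-0.406, -0.048, -0.009, 0, 0, 0.64, 0.5],
    [-0.406, -0.048, -0.009, 0, 0, 0.665, 0.5],
    [-0.406, -0.048, -0.009, 0, 0, 0.665, 0.5],
    [-0.406, -0.048, -0.009, 0, 0, 0.665, 0.5]
  ]
}}

```text
t: 4.95
tool_pos: [0.5511, -0.1625, 0.201]
tool_rot: [0.93, 0.367, -0.0, -0.001]
wrist_force: [0.2, 0.0, -3.7]
grip_width: 0.68
finger_force: 66.5
```

Run:
```python
from h import *
s=snap('wrist');t=snap('top')
cv2.imwrite('pics/f.png',np.hstack([cv2.resize(s['pixels'][:,:,::-1],(480,360)),cv2.resize(t['pixels'][160:280,288:395,::-1],(320,360),interpolation=cv2.INTER_CUBIC)]))
e=env.sense();print(e['tool_pos'],e['wrist_force'],R.from_quat(e['tool_rot']).as_matrix().round(3))
u=np.array([np.cos(np.radians(-137.3)),np.sin(np.radians(-137.3))]);p=np.array([.5415,-.171])-.012*u
print(delta([*p,.085],rot=down(-47)))
```

```text
[ 0.55133491 -0.16252703  0.20134977] [-0.37198927  0.01878587 -3.40765444] [[ 0.731  0.683 -0.001]
 [ 0.683 -0.731  0.   ]
 [-0.    -0.001 -1.   ]]
[-2.400e-03 -9.000e-04  2.909e-01 -4.000e-04  1.000e-04  7.000e-04]
```

View pics/f.png

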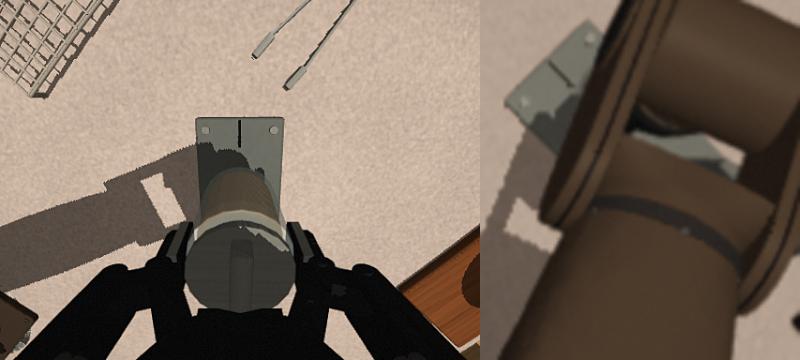

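The wrist view shows the bed line vertical at x≈240 and the bar parallel to it at x≈241, with the plate edges at 196 and 284 centred on the same column. Alignment is good, so I'll lower.

Call:
{"op": "apply_moves", "data": {
  "deltas": [
    [-0.002, -0.001, 0.1, 0, 0, 0, 0.5],
    [-0.002, -0.001, 0.19, 0, 0, 0, 0.5],
    [-0.002, -0.001, 0.25, 0, 0, 0, 0.5],
    [-0.002, -0.001, 0.285, 0, 0, 0, 0.5],
    [-0.002, -0.001, 0.291, 0, 0, 0, 0.5],
    [-0.002, -0.001, 0.291, 0, 0, 0, 0.5]
  ]
}}

```text
t: 5.65
tool_pos: [0.5513, -0.1633, 0.0859]
tool_rot: [0.93, 0.367, 0.0, 0.0]
wrist_force: [-0.4, 0.9, -3.8]
grip_width: 0.687
finger_force: 66.7
```

```bash
python3 -c "
from h import *
e=env.sense();print(e['tool_pos'],e['wrist_force'])"
```

```text
[ 0.55125696 -0.16325674  0.08593705] [-0.38730052  0.91019032 -3.8107261 ]
```

Lower to contact first.

Call:
{"op": "apply_moves", "data": {
  "deltas": [
    [0, 0, 0.004, 0, 0, 0, 0.5],
    [0, 0, 0.006, 0, 0, 0, 0.5],
    [0, 0, 0.008, 0, 0, 0, 0.5]
  ]
}}

```text
t: 5.95
tool_pos: [0.5514, -0.1634, 0.0833]
tool_rot: [0.93, 0.366, 0.001, 0.001]
wrist_force: [-0.0, 0.0, -5.1]
grip_width: 0.682
finger_force: 66.7
```

Call:
{"op": "apply_moves", "data": {
  "deltas": [
    [-0.005, 0, 0, 0, 0, 0, 0.5],
    [-0.01, 0, 0, 0, 0, 0, 0.5],
    [-0.015, 0, 0, 0, 0, 0, 0.5],
    [-0.02, 0, 0, 0, 0, 0, 0.5],
    [-0.02, 0, 0, 0, 0, 0, 0.5]
  ]
}}

```text
t: 6.45
tool_pos: [0.5447, -0.1689, 0.0823]
tool_rot: [0.93, 0.366, -0.0, 0.0]
wrist_force: [-0.4, -1.3, -2.6]
grip_width: 0.683
finger_force: 66.8
```

Call:
{"op": "apply_moves", "data": {
  "deltas": [
    [-0.003, 0, 0, 0, 0, 0, 0.5],
    [-0.006, 0, 0, 0, 0, 0, 0.5],
    [-0.006, 0, 0, 0, 0, 0, 0.5]
  ]
}}

```text
t: 6.75
tool_pos: [0.5432, -0.1703, 0.0823]
tool_rot: [0.93, 0.366, 0.0, 0.0]
wrist_force: [0.4, 1.2, -1.7]
grip_width: 0.683
finger_force: 66.9
```

Call:
{"op": "apply_moves", "data": {
  "deltas": [
    [-0.0025, 0, 0, 0, 0, 0, 0.5],
    [-0.0025, 0, 0, 0, 0, 0, 0.5]
  ]
}}

```text
t: 6.95
tool_pos: [0.5425, -0.1709, 0.0823]
tool_rot: [0.93, 0.366, 0.0, 0.0]
wrist_force: [0.1, 0.4, -2.5]
grip_width: 0.685
finger_force: 66.9
```

Call:
{"op": "apply_moves", "data": {
  "deltas": [
    [-0.0025, 0, 0, 0, 0, 0, 0.5],
    [-0.0025, 0, 0, 0, 0, 0, 0.5]
  ]
}}

```text
t: 7.15
tool_pos: [0.5417, -0.1716, 0.0823]
tool_rot: [0.93, 0.366, 0.0, 0.0]
wrist_force: [0.3, 0.7, -1.5]
grip_width: 0.685
finger_force: 66.9
```

Call:
{"op": "apply_moves", "data": {
  "deltas": [
    [-0.0025, 0, 0, 0, 0, 0, 0.5],
    [-0.0025, 0, 0, 0, 0, 0, 0.5]
  ]
}}

```text
t: 7.35
tool_pos: [0.5413, -0.172, 0.0824]
tool_rot: [0.931, 0.366, 0.001, 0.0]
wrist_force: [1.8, 1.7, -1.9]
grip_width: 0.687
finger_force: 67.0
```

Call:
{"op": "apply_moves", "data": {
  "deltas": [
    [-0.0025, 0, 0, 0, 0, 0, 0.5],
    [-0.0025, 0, 0, 0, 0, 0, 0.5]
  ]
}}

```text
t: 7.55
tool_pos: [0.5409, -0.1724, 0.0825]
tool_rot: [0.931, 0.366, 0.001, -0.0]
wrist_force: [3.1, 3.8, -1.5]
grip_width: 0.683
finger_force: 67.0
```

Call:
{"op": "apply_moves", "data": {
  "deltas": [
    [-0.0025, 0, 0, 0, 0, 0, 0.5],
    [-0.0025, 0, 0, 0, 0, 0, 0.5]
  ]
}}

```text
t: 7.75
tool_pos: [0.5406, -0.1726, 0.0827]
tool_rot: [0.931, 0.366, 0.002, -0.0]
wrist_force: [4.7, 4.7, -1.0]
grip_width: 0.685
finger_force: 67.0
```

Contact with the pins at about 6.6 N. I'll ease off, release and rise.

Call:
{"op": "apply_moves", "data": {
  "deltas": [
    [0.003, 0, 0.002, 0, 0, 0, 0.5],
    [0.003, 0, 0.002, 0, 0, 0, 0.5],
    [0.003, 0, 0.002, 0, 0, 0, 0.3],
    [0.003, 0, 0.002, 0, 0, 0, 0.15],
    [0.003, 0, 0.002, 0, 0, 0, 0],
    [0.003, 0, 0.002, 0, 0, 0, 0],
    [0.003, 0, -0.05, 0, 0, 0, 0],
    [0.003, 0, -0.15, 0, 0, 0, 0],
    [0.003, 0, -0.27, 0, 0, 0, 0],
    [0.003, 0, -0.39, 0, 0, 0, 0],
    [0.003, 0, -0.5, 0, 0, 0, 0],
    [0.003, 0, -0.6, 0, 0, 0, 0]
  ]
}}

```text
t: 8.95
tool_pos: [0.54, -0.1732, 0.3246]
tool_rot: [0.931, 0.366, 0.0, 0.001]
wrist_force: [0.6, -0.4, -0.5]
grip_width: 1.001
finger_force: 0.0
```

Call:
{"op": "apply_moves", "data": {
  "deltas": [
    [0, 0, -0.1, 0, 0, 0, 0],
    [0, 0.1, -0.2, 0, 0, 0, 0],
    [0, 0.2, -0.25, 0, 0, 0, 0],
    [0.0, 0.32, -0.25, 0, 0, 0, 0],
    [0, 0.44, -0.25, 0, 0, 0, 0],
    [0, 0.44, -0.25, 0, 0, 0, 0]
  ]
}}

```text
t: 9.55
tool_pos: [0.6622, -0.3066, 0.4145]
tool_rot: [0.931, 0.365, -0.003, -0.003]
wrist_force: [0.1, -0.3, -1.7]
grip_width: 1.0
finger_force: 0.0
```

Run:
```python
from h import *
t=snap('top');s=snap('scene')
c=np.round(proj(s,[[.53,-.175,.1]])[0]).astype(int);print(c)
a=cv2.resize(t['pixels'][160:260,288:368,::-1],(400,500),interpolation=cv2.INTER_CUBIC)
b=cv2.resize(s['pixels'][c[1]-50:c[1]+50,c[0]-40:c[0]+40,::-1],(400,500),interpolation=cv2.INTER_CUBIC)
cv2.imwrite('pics/g.png',np.clip(np.hstack([a,b])*1.4,0,255).astype(np.uint8));print(env.sense()['tool_pos'])
```

```text
[227 174]
[ 0.66039763 -0.30280281  0.41872918]
```

View pics/g.png

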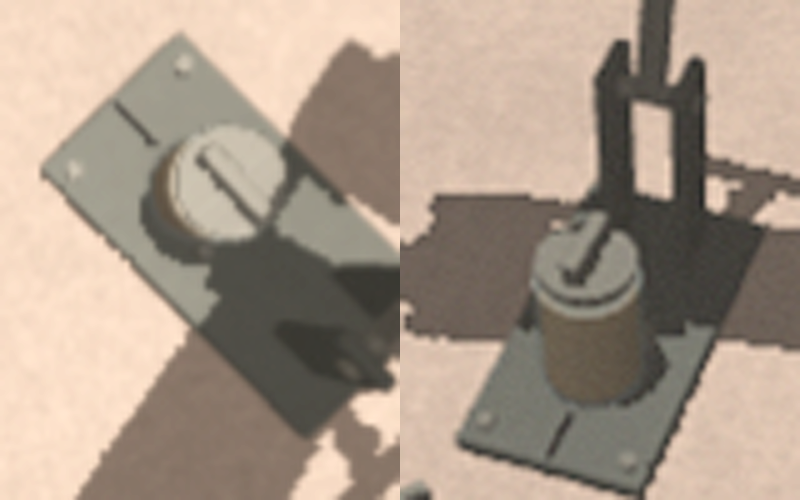

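The jar stands upright. In the top crop the bar edge (200,160)-(262,222) is parallel to the plate edge at about 45°, and the lid centre is near (228,182). Next I'll check centring and plan the lever grasp.

Run:
```python
from h import *
t=snap('top')
print(onz(t,[[288+228.5/5-.5,160+182.5/5-.5]],.103))
u=np.array([np.cos(np.radians(-137.3)),np.sin(np.radians(-137.3)),0]);v=np.array([-u[1],u[0],0]);o=np.array([.5405,-.172,0])
im=t['pixels'].astype(int);g=im.max(2);m=np.uint8((g<45));m[:200]=0;m[:,:385]=0;m[280:]=0;m[:,445:]=0
n,l,st,c=cv2.connectedComponentsWithStats(m);k=1+st[1:,4].argmax();yy,xx=np.nonzero(l==k)
r=cv2.minAreaRect(np.c_[xx,yy].astype(np.float32));print(r,onz(t,[r[0]],.334))
H=o+u*.153+v*.032+[0,0,.334];print(H,H-v*.032)
print(delta([*(H[:2]),.42],rot=down(42.7)),env.sense()['joint_positions'])
```

```text
[[ 0.54159834 -0.16979601  0.103     ]]
((399.23675537109375, 230.43701171875), (20.466835021972656, 83.50614166259766), 33.11134338378906) [[ 0.46592664 -0.24730697  0.334     ]]
[ 0.44975918 -0.2992757   0.334     ] [ 0.42805807 -0.27575843  0.334     ]
[-3.805e-01 -3.628e-01  3.500e-03 -1.400e-03 -6.000e-04 -9.971e-01] [-5.68248231e-01  3.36900991e-01  1.21559496e+00 -2.25612604e-04
  1.59125260e+00  2.52808383e-01]
```

Call:
{"op": "apply_moves", "data": {
  "deltas": [
    [-0.04, -0.04, 0, 0, 0, -0.09, 0],
    [-0.08, -0.08, 0, 0, 0, -0.18, 0],
    [-0.12, -0.12, 0, 0, 0, -0.27, 0],
    [-0.16, -0.16, 0, 0, 0, -0.36, 0],
    [-0.2, -0.2, 0, 0, 0, -0.45, 0],
    [-0.24, -0.24, 0, 0, 0, -0.54, 0],
    [-0.28, -0.28, 0, 0, 0, -0.63, 0],
    [-0.32, -0.31, 0, 0, 0, -0.72, 0],
    [-0.36, -0.34, 0, 0, 0, -0.81, 0],
    [-0.38, -0.363, 0, 0, 0, -0.9, 0],
    [-0.38, -0.363, 0, 0, 0, -0.997, 0],
    [-0.38, -0.363, 0, 0, 0, -0.997, 0]
  ]
}}

```text
t: 10.9
tool_pos: [0.4491, -0.2975, 0.4243]
tool_rot: [0.401, 0.916, -0.001, 0.002]
wrist_force: [0.2, 0.4, 0.3]
grip_width: 1.001
finger_force: 0.0
```

Run:
```python
from h import *
s=snap('wrist','i.png')
o=np.array([.5405,-.172,0]);u=np.array([np.cos(np.radians(-137.3)),np.sin(np.radians(-137.3)),0]);v=np.array([-u[1],u[0],0])
H=o+u*.153+[0,0,.334]
print(proj(s,[H,H+v*.055,H-v*.055,H+v*.032]))
print(delta([*(H+v*.032)[:2],.337],rot=down(42.7)),env.sense()['tool_pos'],env.sense()['t'])
```

```text
[[254.28999102 168.5289083 ]
 [254.38990684 228.77406582]
 [254.17957942  97.67286216]
 [254.34944487 204.77453154]]
[-2.800e-03 -1.900e-03  2.173e-01  1.000e-04  2.100e-03 -1.200e-03] [ 0.44937163 -0.29772838  0.42391972] 10.95
```

View pics/i.png

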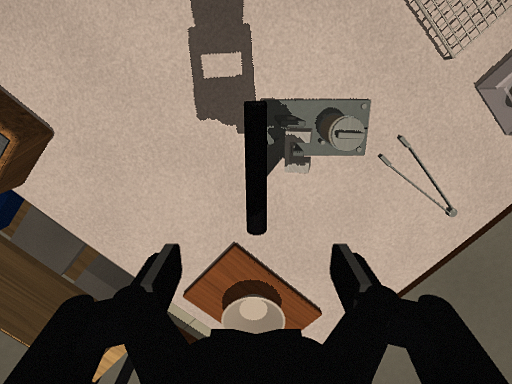

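The handle runs (256,101)-(257,235), within 2-5 px of the prediction. I'll descend and grip.

Call:
{"op": "apply_moves", "data": {
  "deltas": [
    [-0.003, 0.002, 0.08, 0, 0, 0, 0],
    [-0.003, 0.002, 0.15, 0, 0, 0, 0],
    [-0.003, 0.002, 0.2, 0, 0, 0, 0],
    [-0.003, 0.002, 0.217, 0, 0, 0, 0],
    [-0.003, 0.002, 0.217, 0, 0, 0, 0.4],
    [-0.003, 0.002, 0.217, 0, 0, 0, 0.7],
    [-0.003, 0.002, 0.217, 0, 0, 0, 0.9],
    [-0.003, 0.002, 0.217, 0, 0, 0, 0.9],
    [-0.003, 0.002, 0.217, 0, 0, 0, 0.9],
    [-0.003, 0.002, 0.217, 0, 0, 0, 0.9]
  ]
}}

```text
t: 11.95
tool_pos: [0.4516, -0.2997, 0.3366]
tool_rot: [0.401, 0.916, -0.001, 0.001]
wrist_force: [-1.7, -0.2, 3.7]
grip_width: 0.191
finger_force: 58.4
```

```bash
cat > lev.py <<'E'
from h import *
import sys
# unit offsets (tool y=-u*..., tool z down) from grip pose for lever angles; a0=grip-pose angle 0
def off(a,b=0):
    f=lambda t:np.array([.205*np.sin(np.radians(15)-t),.205*np.cos(np.radians(15)-t)])
    d=f(a)-f(b); return d/.4   # (press x, z up) in units
if __name__=='__main__':
    e=env.sense();M=R.from_quat(e['tool_rot']).as_matrix();print(M.round(3),e['tool_pos'],e['wrist_force'],e['grip_width'])
    b=float(sys.argv[1])
    for a in map(float,sys.argv[2:]):
        d=off(a,b);print(a,'press -x',-d[0].round(4),'down',-d[1].round(4))
E
python3 lev.py 0 .1 .2 .3 .4 .5 .6 .7 .8 .9 1.0 1.1
```

```text
[[-0.679  0.735  0.001]
 [ 0.735  0.679 -0.002]
 [-0.002 -0.    -1.   ]] [ 0.45163815 -0.2996531   0.33658529] [-1.73823861 -0.15352482  3.70691937] 0.19080927070084908
0.1 press -x 0.0501 down -0.0108
0.2 press -x 0.101 down -0.0165
0.3 press -x 0.1522 down -0.0171
0.4 press -x 0.2032 down -0.0126
0.5 press -x 0.2536 down -0.003
0.6 press -x 0.3027 down 0.0116
0.7 press -x 0.3501 down 0.031
0.8 press -x 0.3953 down 0.055
0.9 press -x 0.438 down 0.0834
1.0 press -x 0.4775 down 0.116
1.1 press -x 0.5137 down 0.1523
```

Call:
{"op": "apply_moves", "data": {
  "deltas": [
    [0, 0.025, -0.006, 0, 0, 0, 0.9],
    [0, 0.05, -0.011, 0, 0, 0, 0.9],
    [0, 0.075, -0.014, 0, 0, 0, 0.9],
    [0, 0.101, -0.0165, 0, 0, 0, 0.9],
    [0, 0.126, -0.017, 0, 0, 0, 0.9],
    [0, 0.152, -0.017, 0, 0, 0, 0.9]
  ]
}}

```text
t: 12.55
tool_pos: [0.495, -0.259, 0.3447]
tool_rot: [0.401, 0.916, -0.003, -0.001]
wrist_force: [-6.8, -0.3, 7.4]
grip_width: 0.187
finger_force: 61.3
```

```bash
python3 lev.py .3 .4 .5 .6 .7 .8 .9 1.0 1.1
```

```text
[[-0.678  0.735 -0.004]
 [ 0.735  0.678 -0.005]
 [-0.001 -0.006 -1.   ]] [ 0.49501967 -0.25904026  0.34470234] [-6.80084911 -0.2662473   7.39992565] 0.18667392473796235
0.4 press -x 0.051 down 0.0045
0.5 press -x 0.1014 down 0.0141
0.6 press -x 0.1505 down 0.0287
0.7 press -x 0.1979 down 0.048
0.8 press -x 0.2431 down 0.0721
0.9 press -x 0.2857 down 0.1005
1.0 press -x 0.3253 down 0.133
1.1 press -x 0.3614 down 0.1694
```

Call:
{"op": "apply_moves", "data": {
  "deltas": [
    [0, 0.026, 0.001, 0, 0, 0, 0.9],
    [0, 0.051, 0.004, 0, 0, 0, 0.9],
    [0, 0.076, 0.009, 0, 0, 0, 0.9],
    [0, 0.101, 0.014, 0, 0, 0, 0.9],
    [0, 0.126, 0.021, 0, 0, 0, 0.9],
    [0, 0.15, 0.028, 0, 0, 0, 0.9]
  ]
}}

```text
t: 13.15
tool_pos: [0.5392, -0.2174, 0.3319]
tool_rot: [0.401, 0.916, -0.002, -0.002]
wrist_force: [-5.6, 0.2, 5.2]
grip_width: 0.187
finger_force: 64.6
```

```bash
python3 lev.py .6 .7 .8 .9 1.0 1.1 1.2 1.3
```

```text
[[-0.679  0.734 -0.005]
 [ 0.734  0.679 -0.002]
 [ 0.002 -0.005 -1.   ]] [ 0.53920786 -0.2174095   0.33192146] [-5.55827693  0.18480818  5.24943108] 0.18674385368768603
0.7 press -x 0.0474 down 0.0194
0.8 press -x 0.0927 down 0.0434
0.9 press -x 0.1353 down 0.0718
1.0 press -x 0.1748 down 0.1044
1.1 press -x 0.211 down 0.1407
1.2 press -x 0.2433 down 0.1805
1.3 press -x 0.2715 down 0.2232
```

Call:
{"op": "apply_moves", "data": {
  "deltas": [
    [0, 0.024, 0.009, 0, 0, 0, 0.9],
    [0, 0.047, 0.019, 0, 0, 0, 0.9],
    [0, 0.07, 0.031, 0, 0, 0, 0.9],
    [0, 0.093, 0.043, 0, 0, 0, 0.9],
    [0, 0.114, 0.057, 0, 0, 0, 0.9],
    [0, 0.135, 0.072, 0, 0, 0, 0.9],
    [0, 0.155, 0.088, 0, 0, 0, 0.9],
    [0, 0.175, 0.104, 0, 0, 0, 0.9]
  ]
}}

```text
t: 13.95
tool_pos: [0.5905, -0.1696, 0.2894]
tool_rot: [0.4, 0.916, -0.002, -0.002]
wrist_force: [-6.4, 0.1, 5.0]
grip_width: 0.187
finger_force: 66.7
```

```bash
python3 lev.py 1.0 1.1 1.2 1.3 1.4 1.5
python3 - <<'E'
from h import *
p=env.sense()['tool_pos'];o=np.array([.5405,-.172]);u=np.array([np.cos(np.radians(-137.3)),np.sin(np.radians(-137.3))])
x=(p[:2]-o)@u;z=p[2]-.003;print('press x',x,'r',np.hypot(x-.1,z-.136),'ang',np.arctan2(z-.136,x-.1),'lever',np.arctan2(-(x-.1),z-.136)+np.radians(15))
E
```

```text
[[-0.68   0.734 -0.005]
 [ 0.734  0.68  -0.001]
 [ 0.003 -0.005 -1.   ]] [ 0.59054662 -0.16963316  0.28939413] [-6.35349562  0.11416413  4.96277748] 0.1873179925846833
1.1 press -x 0.0361 down 0.0363
1.2 press -x 0.0684 down 0.0761
1.3 press -x 0.0966 down 0.1189
1.4 press -x 0.1204 down 0.1642
1.5 press -x 0.1395 down 0.2118
press x -0.038385090127394834 r 0.2043742336897501 ang 2.3146328984464475 lever 1.0056359594507005
```

Tracking well at radius 0.204, lever angle 1.006.

Call:
{"op": "apply_moves", "data": {
  "deltas": [
    [0, 0.018, 0.018, 0, 0, 0, 0.9],
    [0, 0.036, 0.036, 0, 0, 0, 0.9],
    [0, 0.052, 0.056, 0, 0, 0, 0.9],
    [0, 0.068, 0.076, 0, 0, 0, 0.9],
    [0, 0.083, 0.097, 0, 0, 0, 0.9],
    [0, 0.097, 0.119, 0, 0, 0, 0.9],
    [0, 0.109, 0.141, 0, 0, 0, 0.9],
    [0, 0.12, 0.164, 0, 0, 0, 0.9],
    [0, 0.13, 0.188, 0, 0, 0, 0.9],
    [0, 0.1395, 0.212, 0, 0, 0, 0.9]
  ]
}}

```text
t: 14.95
tool_pos: [0.6316, -0.1314, 0.204]
tool_rot: [0.4, 0.916, -0.001, -0.002]
wrist_force: [-4.9, 2.0, 5.0]
grip_width: 0.189
finger_force: 70.7
```

```bash
python3 lev.py 1.5 1.55 1.6 1.65 1.7
cat > st.py <<'E'
from h import *
p=env.sense()['tool_pos'];o=np.array([.5405,-.172]);u=np.array([np.cos(np.radians(-137.3)),np.sin(np.radians(-137.3))])
x=(p[:2]-o)@u;z=p[2]-.003;print('r',np.hypot(x-.1,z-.136),'lever',np.arctan2(-(x-.1),z-.136)+np.radians(15))
E
python3 st.py
```

```text
[[-0.679  0.734 -0.005]
 [ 0.734  0.679  0.   ]
 [ 0.003 -0.004 -1.   ]] [ 0.63163966 -0.13144193  0.20398352] [-4.85878215  1.96326729  4.95619063] 0.1892492028853639
1.55 press -x 0.0078 down 0.0244
1.6 press -x 0.0143 down 0.0492
1.65 press -x 0.0196 down 0.0743
1.7 press -x 0.0236 down 0.0996
r 0.20505404815600123 lever 1.5101267632883286
```

Call:
{"op": "apply_moves", "data": {
  "deltas": [
    [0, 0.004, 0.012, 0, 0, 0, 0.9],
    [0, 0.008, 0.024, 0, 0, 0, 0.9],
    [0, 0.011, 0.037, 0, 0, 0, 0.9],
    [0, 0.0143, 0.049, 0, 0, 0, 0.9]
  ]
}}

```text
t: 15.35
tool_pos: [0.6358, -0.1276, 0.1845]
tool_rot: [0.401, 0.916, -0.0, -0.002]
wrist_force: [-6.2, 1.6, 1.7]
grip_width: 0.187
finger_force: 72.2
```

```bash
python3 st.py; python3 lev.py 1.6 1.625 1.65 1.675 1.7 1.725 1.75 1.775 1.8 1.85 1.9|tail -9
```

```text
r 0.2052480891710449 lever 1.6092112901363211
1.65 press -x 0.0053 down 0.0251
1.675 press -x 0.0074 down 0.0377
1.7 press -x 0.0093 down 0.0504
1.725 press -x 0.0108 down 0.0631
1.75 press -x 0.0121 down 0.0759
1.775 press -x 0.013 down 0.0886
1.8 press -x 0.0135 down 0.1014
1.85 press -x 0.0137 down 0.1271
1.9 press -x 0.0126 down 0.1527
```

Call:
{"op": "apply_moves", "data": {
  "deltas": [
    [0, 0.003, 0.0125, 0, 0, 0, 0.9],
    [0, 0.005, 0.025, 0, 0, 0, 0.9],
    [0, 0.005, 0.025, 0, 0, 0, 0.9]
  ]
}}

```text
t: 15.65
tool_pos: [0.6374, -0.126, 0.1743]
tool_rot: [0.401, 0.916, -0.0, -0.002]
wrist_force: [-6.0, 2.4, 6.7]
grip_width: 0.187
finger_force: 72.5
```

Call:
{"op": "apply_moves", "data": {
  "deltas": [
    [0, 0.002, 0.012, 0, 0, 0, 0.9],
    [0, 0.002, 0.012, 0, 0, 0, 0.9]
  ]
}}

```text
t: 15.85
tool_pos: [0.6381, -0.1253, 0.1691]
tool_rot: [0.401, 0.916, 0.0, -0.002]
wrist_force: [-5.6, 1.8, 1.6]
grip_width: 0.188
finger_force: 73.4
```

Call:
{"op": "apply_moves", "data": {
  "deltas": [
    [0, 0.002, 0.0125, 0, 0, 0, 0.9],
    [0, 0.002, 0.0125, 0, 0, 0, 0.9]
  ]
}}

```text
t: 16.05
tool_pos: [0.6387, -0.1248, 0.164]
tool_rot: [0.401, 0.916, 0.0, -0.002]
wrist_force: [-6.4, 2.2, 3.3]
grip_width: 0.185
finger_force: 73.6
```

```bash
python3 st.py
```

```text
r 0.20567277562255493 lever 1.710513256716689
```

Call:
{"op": "apply_moves", "data": {
  "deltas": [
    [0, 0.001, 0.005, 0, 0, 0, 0.9],
    [0, 0.001, 0.005, 0, 0, 0, 0.9]
  ]
}}

```text
t: 16.25
tool_pos: [0.6388, -0.1247, 0.1626]
tool_rot: [0.401, 0.916, -0.0, -0.002]
wrist_force: [-6.0, 2.2, 3.1]
grip_width: 0.189
finger_force: 73.6
```

Call:
{"op": "apply_moves", "data": {
  "deltas": [
    [0, 0, 0.005, 0, 0, 0, 0.9],
    [0, 0, 0.005, 0, 0, 0, 0.9]
  ]
}}

```text
t: 16.45
tool_pos: [0.639, -0.1245, 0.1609]
tool_rot: [0.401, 0.916, 0.0, -0.002]
wrist_force: [-6.1, 2.4, 4.7]
grip_width: 0.183
finger_force: 73.7
```

Call:
{"op": "apply_moves", "data": {
  "deltas": [
    [0, 0, 0.005, 0, 0, 0, 0.9],
    [0, 0, 0.005, 0, 0, 0, 0.9]
  ]
}}

```text
t: 16.65
tool_pos: [0.6391, -0.1244, 0.1592]
tool_rot: [0.401, 0.916, 0.0, -0.002]
wrist_force: [-6.5, 3.7, 6.8]
grip_width: 0.189
finger_force: 73.7
```

Call:
{"op": "apply_moves", "data": {
  "deltas": [
    [0, 0, 0.005, 0, 0, 0, 0.9],
    [0, 0, 0.005, 0, 0, 0, 0.9]
  ]
}}

```text
t: 16.85
tool_pos: [0.6393, -0.1242, 0.1575]
tool_rot: [0.401, 0.916, 0.0, -0.002]
wrist_force: [-5.2, 4.5, 5.7]
grip_width: 0.189
finger_force: 73.8
```

Call:
{"op": "apply_moves", "data": {
  "deltas": [
    [0, 0, 0.005, 0, 0, 0, 0.9],
    [0, 0, 0.005, 0, 0, 0, 0.9]
  ]
}}

```text
t: 17.05
tool_pos: [0.6394, -0.1241, 0.1558]
tool_rot: [0.401, 0.916, 0.0, -0.001]
wrist_force: [-5.1, 3.7, 7.5]
grip_width: 0.19
finger_force: 73.8
```

Call:
{"op": "apply_moves", "data": {
  "deltas": [
    [0, 0, 0.005, 0, 0, 0, 0.9],
    [0, 0, 0.005, 0, 0, 0, 0.9]
  ]
}}

```text
t: 17.25
tool_pos: [0.6395, -0.124, 0.1541]
tool_rot: [0.401, 0.916, 0.0, -0.001]
wrist_force: [-5.0, 5.1, 6.7]
grip_width: 0.19
finger_force: 73.9
```

Call:
{"op": "apply_moves", "data": {
  "deltas": [
    [0, 0, 0.005, 0, 0, 0, 0.9],
    [0, 0, 0.005, 0, 0, 0, 0.9]
  ]
}}

```text
t: 17.45
tool_pos: [0.6398, -0.1238, 0.151]
tool_rot: [0.401, 0.916, 0.001, -0.001]
wrist_force: [-4.5, 3.6, 3.4]
grip_width: 0.185
finger_force: 74.8
```

Call:
{"op": "apply_moves", "data": {
  "deltas": [
    [0, 0, 0.005, 0, 0, 0, 0.9],
    [0, 0, 0.005, 0, 0, 0, 0.9]
  ]
}}

```text
t: 17.65
tool_pos: [0.6399, -0.1237, 0.149]
tool_rot: [0.401, 0.916, 0.002, -0.001]
wrist_force: [-4.1, 4.7, 3.0]
grip_width: 0.191
finger_force: 74.8
```

Call:
{"op": "apply_moves", "data": {
  "deltas": [
    [0, 0, 0.005, 0, 0, 0, 0.9],
    [0, 0, 0.005, 0, 0, 0, 0.9]
  ]
}}

```text
t: 17.85
tool_pos: [0.64, -0.1236, 0.1472]
tool_rot: [0.401, 0.916, 0.002, -0.001]
wrist_force: [-4.1, 4.4, 4.5]
grip_width: 0.189
finger_force: 74.9
```

Call:
{"op": "apply_moves", "data": {
  "deltas": [
    [0, 0, 0.005, 0, 0, 0, 0.9],
    [0, 0, 0.005, 0, 0, 0, 0.9]
  ]
}}

```text
t: 18.05
tool_pos: [0.6401, -0.1235, 0.1454]
tool_rot: [0.401, 0.916, 0.002, -0.001]
wrist_force: [-3.5, 5.7, 4.6]
grip_width: 0.187
finger_force: 74.9
```

Call:
{"op": "apply_moves", "data": {
  "deltas": [
    [0, 0, 0.005, 0, 0, 0, 0.9],
    [0, 0, 0.005, 0, 0, 0, 0.9]
  ]
}}

```text
t: 18.25
tool_pos: [0.6402, -0.1235, 0.1436]
tool_rot: [0.401, 0.916, 0.002, -0.001]
wrist_force: [-3.0, 7.0, 4.8]
grip_width: 0.187
finger_force: 75.0
```

Call:
{"op": "apply_moves", "data": {
  "deltas": [
    [0, 0, 0.005, 0, 0, 0, 0.9],
    [0, 0, 0.005, 0, 0, 0, 0.9]
  ]
}}

```text
t: 18.45
tool_pos: [0.6402, -0.1234, 0.1418]
tool_rot: [0.401, 0.916, 0.001, -0.001]
wrist_force: [-3.3, 6.4, 5.7]
grip_width: 0.184
finger_force: 75.0
```

```bash
python3 st.py; python3 -c "
from h import *
e=env.sense();print(e['wrist_force'],e['torque'],e['tool_pos'])"
```

```text
r 0.20623355474263602 lever 1.8188153859013223
[-3.31301136  6.40591872  5.74515531] [0.50859397 0.92812779 0.26504815] [ 0.64021111 -0.123435    0.14184188]
```

Call:
{"op": "apply_moves", "data": {
  "deltas": [
    [0, 0, 0.005, 0, 0, 0, 0.9],
    [0, 0, 0.005, 0, 0, 0, 0.9]
  ]
}}

```text
t: 18.65
tool_pos: [0.6403, -0.1234, 0.1405]
tool_rot: [0.401, 0.916, 0.001, -0.001]
wrist_force: [-3.9, 7.0, 8.4]
grip_width: 0.187
finger_force: 75.2
```

Call:
{"op": "apply_moves", "data": {
  "deltas": [
    [0, 0, 0.005, 0, 0, 0, 0.9],
    [0, 0, 0.005, 0, 0, 0, 0.9]
  ]
}}

```text
t: 18.85
tool_pos: [0.6403, -0.1234, 0.1392]
tool_rot: [0.401, 0.916, 0.001, -0.001]
wrist_force: [-4.7, 7.3, 9.3]
grip_width: 0.185
finger_force: 75.4
```

```bash
python3 st.py
python3 - <<'E'
from h import *
s=snap('scene');c=np.round(proj(s,[[.56,-.15,.13]])[0]).astype(int)
cv2.imwrite('pics/j.png',np.clip(1.5*cv2.resize(s['pixels'][c[1]-60:c[1]+60,c[0]-80:c[0]+80,::-1],(800,600),interpolation=cv2.INTER_CUBIC).astype(float),0,255).astype(np.uint8))
E
```

```text
r 0.2063509716342819 lever 1.8318637220092253
```

View pics/j.png

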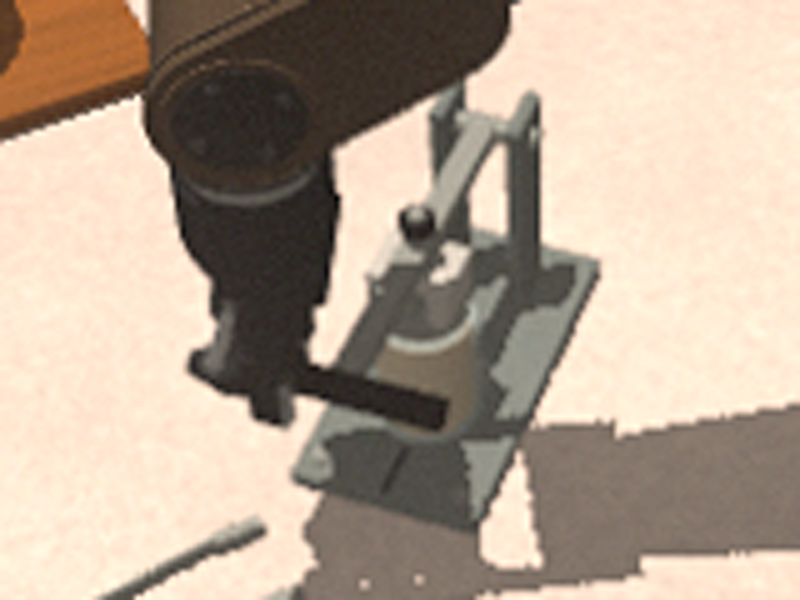

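The gripper holds the handle (visible end at (445,415)), the lever is close to level, and the foot straddles the lid bar with the jar standing under it. The force is starting to rise, so I'll continue gently.

Call:
{"op": "apply_moves", "data": {
  "deltas": [
    [0, 0, 0.005, 0, 0, 0, 0.9],
    [0, 0, 0.005, 0, 0, 0, 0.9]
  ]
}}

```text
t: 19.1
tool_pos: [0.6403, -0.1233, 0.1374]
tool_rot: [0.401, 0.916, 0.001, -0.001]
wrist_force: [-4.9, 6.9, 11.4]
grip_width: 0.194
finger_force: 75.5
```

Call:
{"op": "apply_moves", "data": {
  "deltas": [
    [0, 0, 0.005, 0, 0, 0, 0.9],
    [0, 0, 0.005, 0, 0, 0, 0.9]
  ]
}}

```text
t: 19.3
tool_pos: [0.6405, -0.1232, 0.1344]
tool_rot: [0.401, 0.916, 0.002, -0.0]
wrist_force: [-4.2, 6.1, 6.3]
grip_width: 0.187
finger_force: 76.5
```

Call:
{"op": "apply_moves", "data": {
  "deltas": [
    [0, 0, 0.004, 0, 0, 0, 0.9],
    [0, 0, 0.004, 0, 0, 0, 0.9]
  ]
}}

```text
t: 19.5
tool_pos: [0.6405, -0.1232, 0.1327]
tool_rot: [0.401, 0.916, 0.002, -0.0]
wrist_force: [-4.4, 5.8, 6.1]
grip_width: 0.189
finger_force: 76.5
```

Call:
{"op": "apply_moves", "data": {
  "deltas": [
    [0, 0, 0.004, 0, 0, 0, 0.9],
    [0, 0, 0.004, 0, 0, 0, 0.9]
  ]
}}

```text
t: 19.7
tool_pos: [0.6405, -0.1232, 0.1312]
tool_rot: [0.401, 0.916, 0.002, -0.0]
wrist_force: [-3.9, 6.8, 6.4]
grip_width: 0.192
finger_force: 76.6
```

Call:
{"op": "apply_moves", "data": {
  "deltas": [
    [0, 0, 0.004, 0, 0, 0, 0.9],
    [0, 0, 0.004, 0, 0, 0, 0.9]
  ]
}}

```text
t: 19.9
tool_pos: [0.6404, -0.1232, 0.1297]
tool_rot: [0.401, 0.916, 0.002, -0.0]
wrist_force: [-3.4, 6.1, 7.5]
grip_width: 0.189
finger_force: 76.6
```

Call:
{"op": "apply_moves", "data": {
  "deltas": [
    [0, 0, 0.004, 0, 0, 0, 0.9],
    [0, 0, 0.004, 0, 0, 0, 0.9]
  ]
}}

```text
t: 20.1
tool_pos: [0.6404, -0.1232, 0.1283]
tool_rot: [0.401, 0.916, 0.002, -0.0]
wrist_force: [-4.7, 6.5, 8.3]
grip_width: 0.189
finger_force: 76.7
```

```bash
python3 st.py
```

```text
r 0.20678999666185707 lever 1.8843236640115248
```

Call:
{"op": "apply_moves", "data": {
  "deltas": [
    [0, 0, 0.004, 0, 0, 0, 0.9],
    [0, 0, 0.004, 0, 0, 0, 0.9]
  ]
}}

```text
t: 20.3
tool_pos: [0.6404, -0.1233, 0.1269]
tool_rot: [0.401, 0.916, 0.002, -0.0]
wrist_force: [-5.3, 6.6, 8.8]
grip_width: 0.189
finger_force: 76.7
```

Call:
{"op": "apply_moves", "data": {
  "deltas": [
    [0, 0, 0.004, 0, 0, 0, 0.9],
    [0, 0, 0.004, 0, 0, 0, 0.9]
  ]
}}

```text
t: 20.5
tool_pos: [0.6404, -0.1233, 0.1255]
tool_rot: [0.401, 0.916, 0.002, -0.001]
wrist_force: [-4.5, 7.9, 10.0]
grip_width: 0.187
finger_force: 76.8
```

Call:
{"op": "apply_moves", "data": {
  "deltas": [
    [0, 0, 0.004, 0, 0, 0, 0.9],
    [0, 0, 0.004, 0, 0, 0, 0.9]
  ]
}}

```text
t: 20.7
tool_pos: [0.6404, -0.1233, 0.1246]
tool_rot: [0.401, 0.916, 0.001, -0.001]
wrist_force: [-6.8, 7.4, 11.8]
grip_width: 0.19
finger_force: 76.9
```

Call:
{"op": "apply_moves", "data": {
  "deltas": [
    [0, 0, 0.004, 0, 0, 0, 0.9],
    [0, 0, 0.004, 0, 0, 0, 0.9]
  ]
}}

```text
t: 20.9
tool_pos: [0.6404, -0.1233, 0.1242]
tool_rot: [0.401, 0.916, 0.001, -0.001]
wrist_force: [-9.2, 8.7, 17.3]
grip_width: 0.189
finger_force: 77.4
```

Call:
{"op": "apply_moves", "data": {
  "deltas": [
    [0, 0, 0.004, 0, 0, 0, 0.9],
    [0, 0, 0.004, 0, 0, 0, 0.9]
  ]
}}

```text
t: 21.1
tool_pos: [0.6404, -0.1234, 0.1239]
tool_rot: [0.401, 0.916, 0.001, -0.001]
wrist_force: [-11.6, 9.0, 22.0]
grip_width: 0.187
finger_force: 77.8
```

```bash
python3 st.py
```

```text
r 0.20695921605034684 lever 1.9054921861185168
```

This is a stiff stop: the force rose 5 N for 0.3 mm, reaching 22 N at about 1.90 rad. I'll carry the lever back up.

```bash
python3 lev.py 1.9 1.8 1.7 1.6 1.5 1.4 1.3 1.2 1.1 1.0 .9|tail -10;echo; python3 lev.py .9 .8 .7 .6 .5 .4 .3 .2 .1 0.05 0 |tail -10
```

```text
1.8 press -x 0.0009 down -0.0512
1.7 press -x -0.0033 down -0.1023
1.6 press -x -0.0126 down -0.1527
1.5 press -x -0.0269 down -0.2018
1.4 press -x -0.046 down -0.2494
1.3 press -x -0.0698 down -0.2948
1.2 press -x -0.098 down -0.3375
1.1 press -x -0.1303 down -0.3773
1.0 press -x -0.1664 down -0.4136
0.9 press -x -0.206 down -0.4461

0.8 press -x -0.0426 down -0.0284
0.7 press -x -0.0879 down -0.0525
0.6 press -x -0.1353 down -0.0718
0.5 press -x -0.1844 down -0.0864
0.4 press -x -0.2347 down -0.096
0.3 press -x -0.2857 down -0.1005
0.2 press -x -0.337 down -0.0999
0.1 press -x -0.3879 down -0.0942
0.05 press -x -0.4131 down -0.0894
0.0 press -x -0.438 down -0.0834
```

Call:
{"op": "apply_moves", "data": {
  "deltas": [
    [0, 0, -0.015, 0, 0, 0, 0.9],
    [0, 0.0, -0.04, 0, 0, 0, 0.9],
    [0, 0.0, -0.066, 0, 0, 0, 0.9],
    [0, -0.004, -0.117, 0, 0, 0, 0.9],
    [0, -0.013, -0.168, 0, 0, 0, 0.9],
    [0, -0.027, -0.217, 0, 0, 0, 0.9],
    [0, -0.046, -0.264, 0, 0, 0, 0.9],
    [0, -0.07, -0.31, 0, 0, 0, 0.9],
    [0, -0.098, -0.353, 0, 0, 0, 0.9],
    [0, -0.13, -0.392, 0, 0, 0, 0.9],
    [0, -0.166, -0.429, 0, 0, 0, 0.9],
    [0, -0.206, -0.461, 0, 0, 0, 0.9]
  ]
}}

```text
t: 22.3
tool_pos: [0.5791, -0.1809, 0.3047]
tool_rot: [0.401, 0.916, 0.002, 0.001]
wrist_force: [-1.3, 4.6, 0.3]
grip_width: 0.185
finger_force: 62.4
```

```bash
python3 st.py
```

```text
r 0.20598724305494 lever 0.8976800918194048
```

Call:
{"op": "apply_moves", "data": {
  "deltas": [
    [0, -0.043, -0.027, 0, 0, 0, 0.9],
    [0, -0.088, -0.051, 0, 0, 0, 0.9],
    [0, -0.135, -0.07, 0, 0, 0, 0.9],
    [0, -0.184, -0.085, 0, 0, 0, 0.9],
    [0, -0.235, -0.094, 0, 0, 0, 0.9],
    [0, -0.286, -0.099, 0, 0, 0, 0.9],
    [0, -0.337, -0.098, 0, 0, 0, 0.9],
    [0, -0.37, -0.095, 0, 0, 0, 0.9],
    [0, -0.4, -0.092, 0, 0, 0, 0.9],
    [0, -0.42, -0.087, 0, 0, 0, 0.9],
    [0, -0.433, -0.084, 0, 0, 0, 0.9],
    [0, -0.433, -0.084, 0, 0, 0, 0.9]
  ]
}}

```text
t: 23.5
tool_pos: [0.4526, -0.3004, 0.3393]
tool_rot: [0.402, 0.916, -0.001, 0.003]
wrist_force: [0.8, 0.3, 7.5]
grip_width: 0.186
finger_force: 65.0
```

```bash
python3 st.py
```

```text
r 0.20688882413718207 lever 0.009617414991185957
```

Call:
{"op": "apply_moves", "data": {
  "deltas": [
    [0, -0.004, 0, 0, 0, 0, 0.9],
    [0, -0.004, 0, 0, 0, 0, 0.7],
    [0, -0.004, 0, 0, 0, 0, 0.4],
    [0, -0.004, 0, 0, 0, 0, 0.2],
    [0, -0.004, 0, 0, 0, 0, 0],
    [0, -0.004, 0, 0, 0, 0, 0],
    [0, -0.004, -0.08, 0, 0, 0, 0],
    [0, -0.004, -0.18, 0, 0, 0, 0],
    [0.1, -0.004, -0.22, 0, 0, 0, 0],
    [0.2, -0.004, -0.22, 0, 0, 0, 0],
    [0.3, 0, -0.22, 0, 0, 0, 0],
    [0.3, 0, -0.22, 0, 0, 0, 0]
  ]
}}

```text
t: 24.7
tool_pos: [0.3688, -0.2081, 0.4256]
tool_rot: [0.4, 0.916, -0.0, 0.001]
wrist_force: [0.4, 0.3, -0.5]
grip_width: 1.001
finger_force: 0.0
```

Run:
```python
from h import *
t=snap('top');s=snap('scene');e=env.sense();print(e['tool_pos'],e['wrist_force'])
c=np.round(proj(s,[[.50,-.21,.17]])[0]).astype(int)
a=cv2.resize(t['pixels'][160:280,288:448,::-1],(400,300),interpolation=cv2.INTER_CUBIC)
b=cv2.resize(s['pixels'][c[1]-75:c[1]+75,c[0]-50:c[0]+50,::-1],(400,600),interpolation=cv2.INTER_CUBIC)
d=cv2.resize(t['pixels'][180:213,315:359,::-1],(400,300),interpolation=cv2.INTER_CUBIC)
cv2.imwrite('pics/k.png',np.clip(np.hstack([np.vstack([a,d]),b])*1.4,0,255).astype(np.uint8))
```

```text
[ 0.37039139 -0.21026877  0.42511857] [ 0.90835569 -0.64765539  0.26434228]
```

View pics/k.png

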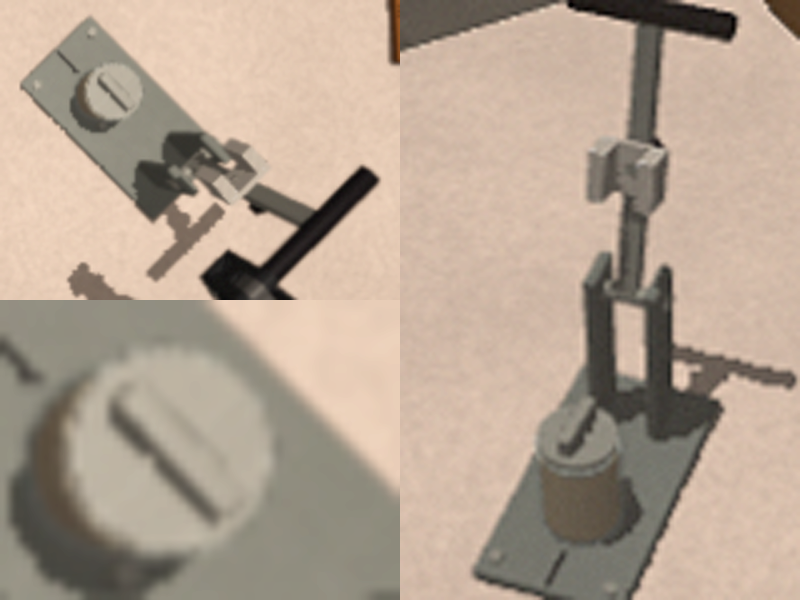

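The lever is back up, the jar stands with its bar parallel to the line, and the visible dark gap under the lid rim is gone. Lid disc centre is at (578,435) in the scene crop. I'll check the lid height numerically.

Run:
```python
from h import *
s=snap('scene');c=np.round(proj(s,[[.50,-.21,.17]])[0]).astype(int)
print('now',c[0]-50+178/4,c[1]-75+435/4,'before',224.4,175.6)
o=[.541,-.1715];print(proj(s,[[*o,.012+.091],[*o,.012+.084]]))
e=env.sense();print(e['t'],e['tool_pos'])
```

```text
now 224.5 177.75 before 224.4 175.6
[[223.54126334 175.64276554]
 [223.65215116 177.41533041]]
24.85 [ 0.37074173 -0.21075801  0.42487001]
```

The lid is down by the expected 7 mm: it now sits at v=177.75 (home predicted 177.4, proud 175.6). The jar is centred and the robot is touching nothing, so I'm handing in.

```bash
python3 -c "
from workcell import env
print(env.close_job())"
```

```text
the job is handed in; nothing more can be done
None
```

The job is handed in: the jar stands upright against the press's stop pins with its bar in line with the arm, the lid is pressed home (about 22 N at the handle), and the lever is back fully up.

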